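# Put the finger planes away in their fitted rests

## Task

Put the four brass finger planes away: each goes sole down into the rimmed wooden rest made for its size, the smallest plane in the smallest rest and so on up to the largest, lying flat inside the rim and lengthwise along the rest, either way round. Set each one down rather than dropping it, and leave the wooden block and the jar where they are.

Things in the scene. Friction and masses are not known exactly. Their poses are not given: they have to be found in the camera images.
- plane_tiny_center (a point): the smallest finger plane: loose brass body 40 mm long (x, rounded ends), 22 mm wide (y), 32 mm high, with dark wooden wedge and steel blade that rises up to 3 mm above the body. Its sides are flat, upright brass cheeks, full width, 20 mm long about the middle: grip across them (along y). Toe and heel are low (10 mm, with a small knob on the toe, +x). The point is the centre of the body, half-way up (16 mm above its sole); x is its length, z up
- rest_tiny: the smallest rest, for the smallest plane: flat fixed plywood tray with a low dark wooden rim, inside 60 mm (x) by 40 mm (y), rim 6 mm thick, its top 8 mm above the bench; inner floor 3 mm above the bench. Origin at the centre of its underside, on the bench; x along its length
- plane_small_center (a point): the second smallest finger plane: loose brass body 56 mm long (x, rounded ends), 28 mm wide (y), 36 mm high, with dark wooden wedge and steel blade that rises up to 4 mm above the body. Its sides are flat, upright brass cheeks, full width, 28 mm long about the middle: grip across them (along y). Toe and heel are low (10 mm, with a small knob on the toe, +x). The point is the centre of the body, half-way up (18 mm above its sole); x is its length, z up
- rest_small: the second smallest rest, for the second smallest plane: flat fixed plywood tray with a low dark wooden rim, inside 76 mm (x) by 46 mm (y), rim 6 mm thick, its top 8 mm above the bench; inner floor 3 mm above the bench. Origin at the centre of its underside, on the bench; x along its length
- plane_medium_center (a point): the second largest finger plane: loose brass body 74 mm long (x, rounded ends), 36 mm wide (y), 40 mm high, with dark wooden wedge and steel blade that rises up to 4 mm above the body. Its sides are flat, upright brass cheeks, full width, 37 mm long about the middle: grip across them (along y). Toe and heel are low (10 mm, with a small knob on the toe, +x). The point is the centre of the body, half-way up (20 mm above its sole); x is its length, z up
- rest_medium: the second largest rest, for the second largest plane: flat fixed plywood tray with a low dark wooden rim, inside 94 mm (x) by 54 mm (y), rim 6 mm thick, its top 8 mm above the bench; inner floor 3 mm above the bench. Origin at the centre of its underside, on the bench; x along its length
- plane_large_center (a point): the largest finger plane: loose brass body 94 mm long (x, rounded ends), 44 mm wide (y), 44 mm high, with dark wooden wedge and steel blade that rises up to 4 mm above the body. Its sides are flat, upright brass cheeks, full width, 47 mm long about the middle: grip across them (along y). Toe and heel are low (10 mm, with a small knob on the toe, +x). The point is the centre of the body, half-way up (22 mm above its sole); x is its length, z up
- rest_large: the largest rest, for the largest plane: flat fixed plywood tray with a low dark wooden rim, inside 114 mm (x) by 62 mm (y), rim 6 mm thick, its top 8 mm above the bench; inner floor 3 mm above the bench. Origin at the centre of its underside, on the bench; x along its length
- block_center (a point): bystander: plain pale wooden block 60 x 32 x 34 mm, loose, among the planes; to be left alone. The point is its centre, 17 mm up; x along its length
- jar: bystander: closed amber glass jar with dark lid, 60 mm across, 65 mm high, standing loose beyond the rests; to be left alone. Origin at the centre of its underside
There are look-alikes about, which are no part of the job. Leave any turquoise look-alike of the part that bears plane_medium_center alone.

How it is judged (in metres and radians):
At the end, for the whole second after the job is handed in: Every plane lies released and at rest in the rest of its own size rank: its centre within 14 mm along and 13 mm across of the rest's centre (anywhere inside the rim), flat on the floor (within 3 mm, tilt under 0.06 rad), long axis within 0.45 rad of the rest's, either way round (x of plane_tiny_center in the frame of rest_tiny between -0.014 and 0.014 m and y of plane_tiny_center in the frame of rest_tiny between -0.013 and 0.013 m and z of plane_tiny_center in the frame of rest_tiny below 0.022 m and angle between each of plane_tiny_center, plane_small_center, plane_medium_center, plane_large_center's own z axis and vertical below 0.06 rad and angle between the x axis of plane_tiny_center and the x axis of rest_tiny, either way round below 0.45 rad and linear speed of each of plane_tiny, plane_small, plane_medium, plane_large below 0.02 m/s and x of plane_small_center in the frame of rest_small between -0.014 and 0.014 m and y of plane_small_center in the frame of rest_small between -0.013 and 0.013 m and z of plane_small_center in the frame of rest_small below 0.024 m and angle between the x axis of plane_small_center and the x axis of rest_small, either way round below 0.45 rad and x of plane_medium_center in the frame of rest_medium between -0.014 and 0.014 m and y of plane_medium_center in the frame of rest_medium between -0.013 and 0.013 m and z of plane_medium_center in the frame of rest_medium below 0.026 m and angle between the x axis of plane_medium_center and the x axis of rest_medium, either way round below 0.45 rad and x of plane_large_center in the frame of rest_large between -0.014 and 0.014 m and y of plane_large_center in the frame of rest_large between -0.013 and 0.013 m and z of plane_large_center in the frame of rest_large below 0.028 m and angle between the x axis of plane_large_center and the x axis of rest_large, either way round below 0.45 rad); the robot touches nothing.
It fails at once if a plane is dropped (falls free of the fingers faster than 0.6 m/s, some 20 mm) ((linear speed of plane_tiny above 0.6 m/s and contact force between plane_tiny and the fingers below 0.05 N) or (linear speed of plane_small above 0.6 m/s and contact force between plane_small and the fingers below 0.05 N) or (linear speed of plane_medium above 0.6 m/s and contact force between plane_medium and the fingers below 0.05 N) or (linear speed of plane_large above 0.6 m/s and contact force between plane_large and the fingers below 0.05 N)).
It fails at once if the wooden block is moved by more than 20 mm (distance of block_center from where it was at the start of the episode above 0.02 m).
It fails at once if the jar is moved by more than 20 mm (distance of jar from where it was at the start of the episode above 0.02 m).
It also fails if it takes over 120 s, if anything falls off the work surface, if the arm or the gripper's body presses on something with over 40 N, if the wrist force passes 120 N, or if a joint passes its speed limit or range.

## Robot

A 6-joint arm with a two-finger parallel gripper is mounted at the origin on the work surface. World frame = base frame: x ahead of the robot, y to its left, z up, the work surface at z = 0. Lengths are in m, angles in degrees, forces in N, time in s.
With the tool pointing down it reaches from about 0.3 to 0.95 m from the base axis. Payload 3.1 kg.
Tool frame: the origin (TCP) lies midway between the tips of the shut fingers; the grasp point (between the pads) lies 19 mm behind it; z points along the fingers, y is the line along which they close (so a half turn about z gives the same grasp; the last joint's range is limited). The gripper opens to 85 mm and grips with 20 to 120 N. Pads are 22 mm wide; open, the fingers measure 114 mm over their backs; the gripper's body (76 mm by 85 mm) begins 54 mm behind the grasp point. The pads swing forward as they close: fully open they stand 13 mm farther back than shut.
Start: joints at [-74.983, 17.653, 93.61, -0, 68.738, -3.994], TCP at [0.204, -0.591, 0.231] pointing down, gripper open.
Joint ranges: [-175.34, 175.34], [-45.06, 112.39], [2.9, 150.54], [-68.45, 248.45], [3.09, 151.38], [-168.51, 168.51]. Speed limits (degrees/s): [159.86, 159.86, 180, 180, 180, 180].

## Interface

Orientations are given as a 3x3 rotation matrix whose columns are the frame's x, y, z axes.
In Python, from bench import robot gives the robot as it stands. Calls block until the motion is done:
- robot.goto(position, orientation): joint-space move of the TCP to a pose.
- robot.move_l(position, frame=None, speed=0.15): straight line of the TCP; frame=None keeps the orientation; speed is the mean speed in m/s.
- robot.goto_joints(angles): joint-space move.
- robot.command_gripper(opening, f_grip=None): opening from 0.0 (shut) to 1.0 (fully open); f_grip is the grip in N (None keeps the last); returns when the fingers have stopped.
- robot.pause(seconds).
- robot.solve_ik(position, orientation): joint angles nearest the present ones, or None.
- robot.get_image(name): name is "side" or "top" or "wrist"; returns the picture (420x560x3 uint8, red, green, blue); there is no depth.
- robot.camera_params(name): a dict with "K" (3x3 intrinsics, pixels), "k1" (the pictures are not rectified: a ray, as slopes to the right and down, at radius r is drawn at 1 + k1 r^2 times it, then the intrinsics apply), "cam_to_world" (4x4, takes a point from camera to world coordinates). Camera axes: x right, y up, looking along -z (the intrinsics and any distortion apply to the point x, -y, -z); pixel columns grow to the right and rows downward; lengths in m; the calibration is good to about 2 mm. A picture is of the moment at which its call begins: read the wrist's pose just before it. camera_params takes no time and is no camera call; for the wrist camera it gives the pose at the moment of the call.
A pose or a line that the arm cannot do raises robot.Unreachable and nothing moves.
- robot.close_job(): hands the job in; it is judged then, once.
Trained networks look in the newest picture that a camera, given by its name, has taken for a name from the list of things; names that differ only in an ending like _2 or _b are one class to them, and where a whole thing is asked for, a point or a joint stands for the part that bears it (a point fixed in the world has none). Each returns a list of dicts, best first, with "score" (0 to 1); they miss things now and then, are a little off and sometimes report something else, mostly with a low value. They report only what shows in the picture. A call takes as long as a camera call. They do not tell look-alikes from the thing itself.
- robot.find_in(camera, name): "at" ([column, row] in pixels, amid what is visible of it).
- robot.outline_of(camera, name): "pixels" (420x560 bool, what is visible of it) and "at" ([column, row] in pixels, amid what is visible of it).
Readings, each from a call of its own:
- robot.current_clock(): time.
- robot.current_joint_positions(): joint angles.
- robot.current_qd(): joint speeds.
- robot.current_joint_torque(): joint torques, N m.
- robot.current_eef_pos(): TCP position.
- robot.current_tool_rot(): TCP orientation.
- robot.current_contact_force(): force on the tool from outside, world axes, zero at the start.
- robot.current_torque(): the same for the moment, N m.
- robot.current_opening(): opening from 0.0 (shut) to 1.0 (fully open).
- robot.current_finger_force(): force on a finger pad.
Only numpy, scipy, OpenCV 4.12 (cv2) and the standard library are available. Lean on these libraries where they do the work, as an engineer would, in place of code of your own. Each camera call takes 0.05 s, during which the arm holds its last target. There are 200 camera calls.

## Working session

There is one attempt and no reset: what is moved stays moved. The work goes in short steps, each a Python script; the robot and the scene stay as the last script left them, time stands still between calls to the robot, and variables do not carry over. Pictures are saved under pics/ and viewed, at most 14 in all, crops included, and the job is handed in when it is done.

```bash
ls; mkdir -p pics; python3 - <<'E'
from bench import robot
import cv2
for n in("top","side"):
    im=robot.get_image(n);cv2.imwrite(f"pics/{n}0.png",im[...,::-1])
    p=robot.camera_params(n);print(n,p)
    for k in ["plane_tiny_center","plane_small_center","plane_medium_center","plane_large_center","rest_tiny","rest_small","rest_medium","rest_large","block_center","jar"]:
        print(k,[(d['at'],round(d['score'],2)) for d in robot.find_in(n,k)])
E
```

```text
pics
top {'K': array([[505.03703824,   0.        , 283.29975192],
       [  0.        , 505.03703824, 209.67018006],
       [  0.        ,   0.        ,   1.        ]]), 'k1': -0.0057977334733088585, 'cam_to_world': array([[-1.92718414e-02,  9.86744836e-01, -1.61131082e-01,
         2.76635278e-01],
       [-9.99806975e-01, -1.96358704e-02, -6.66986968e-04,
         9.35189060e-03],
       [-3.82209501e-03,  1.61087126e-01,  9.86932789e-01,
         1.45803842e+00],
       [ 0.00000000e+00,  0.00000000e+00,  0.00000000e+00,
         1.00000000e+00]])}
plane_tiny_center [([338.2, 234.1], 0.43)]
plane_small_center [([232.7, 235.3], 0.54)]
plane_medium_center [([204.3, 209.5], 0.85), ([145.5, 268.5], 0.84), ([203.7, 300.0], 0.64), ([189.9, 264.4], 0.54)]
plane_large_center [([287.1, 228.8], 0.6)]
rest_tiny []
rest_small [([335.2, 175.2], 0.68)]
rest_medium [([247.4, 175.5], 0.69)]
rest_large [([421.8, 189.1], 0.75)]
block_center [([397.6, 258.2], 0.74)]
jar [([307.7, 129.0], 0.71)]
side {'K': array([[514.77951009,   0.        , 288.71758539],
       [  0.        , 514.77951009, 208.5984
[... 156 characters left out ...]
101577],
       [-0.31260596, -0.73637562,  0.60002371,  0.77653375],
       [ 0.00335517,  0.63082184,  0.77592045,  1.04462154],
       [ 0.        ,  0.        ,  0.        ,  1.        ]])}
plane_tiny_center [([232.7, 342.4], 0.6), ([336.6, 180.3], 0.5)]
plane_small_center [([300.8, 274.2], 0.59), ([270.3, 168.8], 0.55)]
plane_medium_center [([360.9, 323.1], 0.78), ([311.9, 331.7], 0.69), ([249.9, 291.8], 0.56)]
plane_large_center [([311.7, 222.5], 0.95)]
rest_tiny [([230.6, 342.1], 0.95), ([213.5, 169.1], 0.44)]
rest_small [([269.9, 169.3], 0.78)]
rest_medium [([233.4, 239.5], 0.69)]
rest_large [([314.9, 116.3], 0.71)]
block_center [([373.8, 150.9], 0.73), ([233.7, 239.3], 0.26)]
jar []
```

```bash
python3 - <<'E'
import cv2
a=cv2.imread("pics/top0.png");cv2.imwrite("pics/top0c.png",cv2.resize(a[100:330,100:480],None,fx=2.1,fy=2.1,interpolation=cv2.INTER_CUBIC))
E
```

```text
(no output)
```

View pics/top0c.png

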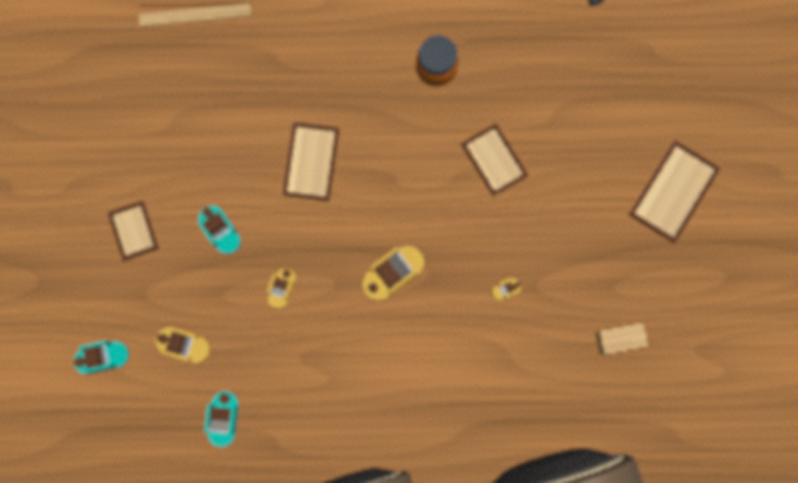

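View pics/side0.png

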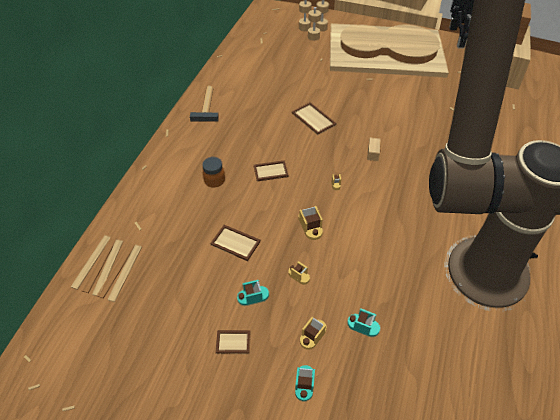

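The top view (full-frame pixels) shows four brass planes: tiny (342,237), small (233,237), medium (187,264) and large (287,229). The medium one could be confused with the turquoise look-alikes at (204,209), (148,270) and (205,300), so I choose the brass one at (187,264). The rests are tiny (163,210), small (335,176), medium (248,177) and large (421,190). The block is at (397,260) and the jar at (308,128).

```bash
cat > h.py <<'E'
from bench import robot
import numpy as np, cv2
P=dict(tiny=(342,237),small=(233,237),medium=(187,264),large=(287,229))
R=dict(tiny=(163,210),small=(335,176),medium=(248,177),large=(421,190))
H=dict(tiny=.032,small=.036,medium=.040,large=.044)
W=dict(tiny=.022,small=.028,medium=.036,large=.044)
def world(p,uv,z):
    K,k1,T=p['K'],p['k1'],p['cam_to_world']
    uv=np.atleast_2d(np.asarray(uv,float))
    n=cv2.undistortPoints(uv[:,None],K,np.array([k1,0,0,0.]))[:,0]
    d=np.c_[n[:,0],-n[:,1],-np.ones(len(n))]@T[:3,:3].T
    o=T[:3,3]; return o+d*((z-o[2])/d[:,2])[:,None]
def down(yaw): # tool y axis along world angle yaw+90 ; x axis at yaw
    c,s=np.cos(yaw),np.sin(yaw); return np.array([[c,s,0],[s,-c,0],[0,0,-1.]])
def brass(im):
    h=cv2.cvtColor(im,cv2.COLOR_RGB2HSV)
    return h
E
python3 - <<'E'
from h import *
p=robot.camera_params("top")
for k in P: print(k,world(p,P[k],.02)[0].round(3),world(p,R[k],.005)[0].round(3))
print("block",world(p,(397,260),.02)[0].round(3),"jar",world(p,(308,128),.05)[0].round(3))
print(robot.current_eef_pos(),robot.current_tool_rot())
w=robot.camera_params("wrist");print(w)
R0=robot.current_tool_rot();T=w['cam_to_world'];print(R0.T@(T[:3,3]-robot.current_eef_pos()),R0.T@T[:3,:3])
q=world(p,P['medium'],.02)[0];q[2]=.3
q0=q.copy()
robot.goto(q,down(0)); 
w=robot.camera_params("wrist");im=robot.get_image("wrist");cv2.imwrite("pics/w1.png",im[...,::-1])
print(world(w,[(280,210)],.02))
for d in robot.outline_of("wrist","plane_medium_center"):
    print(d['at'],d['score'],world(w,d['at'],.02)[0].round(3),np.median(im[d['pixels']],0))
E
```

```text
tiny [ 0.429 -0.156  0.02 ] [0.52  0.361 0.005]
small [0.435 0.156 0.02 ] [ 0.611 -0.144  0.005]
medium [0.361 0.287 0.02 ] [0.613 0.112 0.005]
large [0.455 0.001 0.02 ] [ 0.564 -0.394  0.005]
block [ 0.36  -0.309  0.02 ] jar [ 0.745 -0.066  0.05 ]
[ 0.20354319 -0.59092637  0.23127701] [[ 9.45460925e-01  3.25735536e-01 -5.49548652e-06]
 [ 3.25735536e-01 -9.45460925e-01  1.45958111e-05]
 [-4.41393435e-07 -1.55898443e-05 -1.00000000e+00]]
{'K': array([[319.72725728,   0.        , 275.24357664],
       [  0.        , 319.72725728, 207.35065924],
       [  0.        ,   0.        ,   1.        ]]), 'k1': -0.06836336412505707, 'cam_to_world': array([[ 3.26694578e-01,  8.96806819e-01,  2.98342392e-01,
         2.80472062e-01],
       [-9.45129958e-01,  3.09950706e-01,  1.03246898e-01,
        -5.62933248e-01],
       [ 1.21087397e-04, -3.15702534e-01,  9.48858206e-01,
         3.71967013e-01],
       [ 0.00000000e+00,  0.00000000e+00,  0.00000000e+00,
         1.00000000e+00]])}
[ 0.08185154 -0.00141013 -0.14069002] [[ 1.01454472e-03  9.48857903e-01  3.15701838e-01]
 [ 9.99999476e-01 -9.19509818e-04 -4.49981625e-04]
 [-1.36677681e-04  3.15702129e-01 -9.48858339e-01]]
[[0.29857779 0.28099633 0.02      ]]
[194.1, 172.7] 0.97 [0.352 0.397 0.02 ] [ 43.  125.5 112.5]
[310.6, 231.7] 0.93 [0.266 0.237 0.02 ] [ 61. 116. 101.]
[312.1, 33.3] 0.8 [0.522 0.244 0.02 ] [ 49. 121. 114.]
[270.9, 162.7] 0.68 [0.365 0.293 0.02 ] [153. 123.  83.]
```

View pics/w1.png

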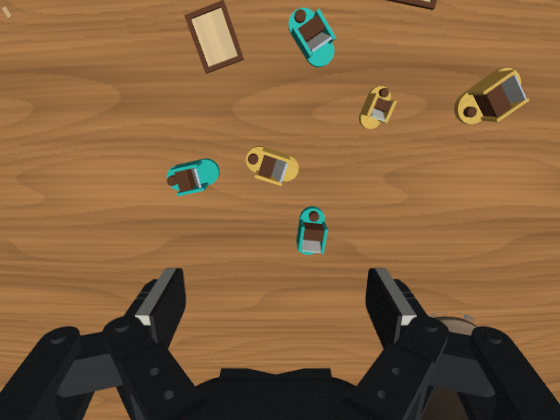

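The wrist view shows the brass medium plane at (271,164), with turquoise look-alikes at (192,176), (312,230) and (312,37). Next I'll take a nadir view of each plane and rest to measure its pose.

```bash
cat >> h.py <<'E'
def view(xy,z=.17):
    yaw=np.arctan2(xy[1],xy[0]); q=np.r_[np.array(xy[:2])-.08*np.array([np.cos(yaw),np.sin(yaw)]),z]
    robot.goto(q,down(yaw)); robot.pause(.15)
    w=robot.camera_params("wrist"); return w,robot.get_image("wrist")
def rect(w,mask,z):
    c=max(cv2.findContours(mask.astype(np.uint8),cv2.RETR_EXTERNAL,cv2.CHAIN_APPROX_NONE)[0],key=cv2.contourArea)[:,0]
    g=world(w,c,z)[:,:2]
    (cx,cy),_,_=r=cv2.minAreaRect((g*1000).astype(np.float32)); b=cv2.boxPoints(r)
    e=[b[1]-b[0],b[2]-b[1]]; e=sorted(e,key=np.linalg.norm); 
    a=np.arctan2(e[1][1],e[1][0]); a=(a+np.pi/2)%np.pi-np.pi/2
    return np.array([cx/1000,cy/1000]),a,[round(float(np.linalg.norm(v)),1) for v in e]
def measure(name,xy,z,brass=False,zv=.17):
    w,im=view(xy,zv); best=None
    for d in robot.outline_of("wrist",name):
        med=np.median(im[d['pixels']],0)
        if brass and cv2.cvtColor(np.uint8([[im[d['pixels']].mean(0)]]),cv2.COLOR_RGB2HSV)[0,0,0]>50: continue
        r=rect(w,d['pixels'],z)
        if np.linalg.norm(r[0]-xy[:2])<.04: best=(r,d['score'],d['pixels']);break
    return best,im
E
cat > m.py <<'E'
from h import *
import json
p=robot.camera_params("top");out={};tiles=[]
for kind,D,z in(("plane_%s_center",P,.012),("rest_%s",R,.007)):
  for k in sorted(D,key=lambda k:-D[k][0]):
    n=kind%k; xy=world(p,D[k],z)[0]
    b,im=measure(n,xy,z,kind[0]=='p')
    t=im.copy()
    if b:
        (c,a,s),sc,m=b; out[n]=[*c.tolist(),float(a)]; print(n,c.round(4),np.degrees(a).round(1),s,round(sc,2))
        cs=cv2.findContours(m.astype(np.uint8),0,2)[0]; cv2.drawContours(t,cs,-1,(255,0,0),1)
    else: print(n,"none")
    cv2.putText(t,n,(150,60),0,.6,(255,255,255),1)
    tiles.append(t[20:240,130:430])
json.dump(out,open("m.json","w"))
g=np.vstack([np.hstack(tiles[i:i+4]) for i in(0,4)])
cv2.imwrite("pics/tiles.png",cv2.resize(g,(800,293))[...,::-1])
print(robot.current_clock())
E
python3 m.py
```

```text
plane_tiny_center none
plane_large_center [0.4542 0.0032] -54.3 [50.1, 92.3] 0.78
plane_small_center [0.4363 0.1562] -19.3 [30.3, 54.0] 0.89
plane_medium_center [0.3607 0.2923] 72.1 [40.4, 73.6] 0.72
rest_large [ 0.5617 -0.3917] -33.8 [75.8, 125.7] 0.75
rest_small [ 0.6122 -0.1418] 29.3 [58.4, 89.3] 0.89
rest_medium [0.6145 0.1155] -8.4 [67.3, 106.6] 0.95
rest_tiny [0.521  0.3641] 18.8 [53.0, 72.2] 0.78
14.6083
```

View pics/tiles.png

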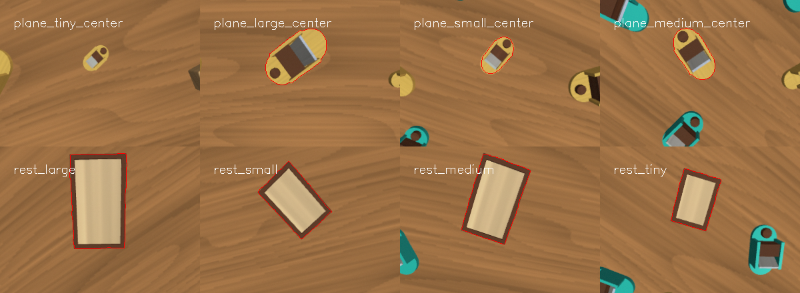

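The tiles show outlines that fit all the rests and three of the planes, and the measured sizes match the ranks. Tiny was missed, although it's visible at about (275,105), so I'll view it closer.

```bash
python3 - <<'E'
from h import *
import json
p=robot.camera_params("top");xy=world(p,P['tiny'],.012)[0]
w,im=view(xy,.13)
cands=[]
for n in("plane_tiny_center","plane_small_center","plane_medium_center"):
  for d in robot.outline_of("wrist",n):
    c,a,s=rect(w,d['pixels'],.012); print(n,c.round(4),np.degrees(a).round(1),s,round(d['score'],2))
    if np.linalg.norm(c-xy[:2])<.03: cands.append((c,a,s,d['pixels']))
h=cv2.cvtColor(im,cv2.COLOR_RGB2HSV)
u=(h[...,0]>=18)&(h[...,0]<32)&(h[...,1]>110)&(h[...,2]>120)
u[:, :200]=0;u[:,350:]=0;u[200:]=0
t=im.copy()
if u.any():
    m=cv2.morphologyEx(u.astype(np.uint8),cv2.MORPH_CLOSE,np.ones((9,9)));c,a,s=rect(w,m,.012);print("hsv",c,np.degrees(a),s)
    cv2.drawContours(t,cv2.findContours(m,0,2)[0],-1,(0,0,255),1)
    if not cands: cands=[(c,a,s,m)]
cv2.drawContours(t,cv2.findContours(cands[0][3].astype(np.uint8),0,2)[0],-1,(255,0,0),1)
M=json.load(open("m.json"));c,a,*_=cands[0];M["plane_tiny_center"]=[*c.tolist(),float(a)];json.dump(M,open("m.json","w"))
cv2.imwrite("pics/tiny.png",cv2.resize(t[30:200,180:380],None,fx=3,fy=3)[...,::-1])
E
```

```text
plane_tiny_center [ 0.4282 -0.1525] -65.4 [22.9, 37.4] 0.82
plane_medium_center [0.2691 0.223 ] -39.9 [25.1, 73.2] 0.75
hsv [ 0.42799426 -0.15226633] -66.41832 [23.8, 39.2]
```

View pics/tiny.png

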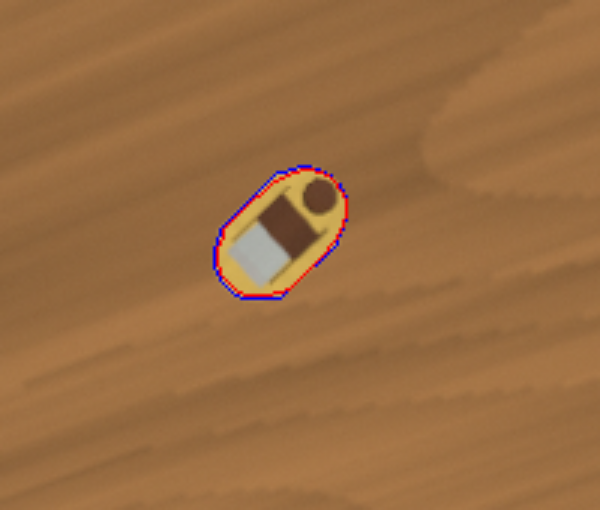

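The outline fits tiny well: brass, 23×38 mm. I'll pick and place tiny first.

```bash
cat >> h.py <<'E'
import json
GZ=dict(tiny=.009,small=.011,medium=.013,large=.015)
def best(pos,a):
    o=[]
    for y in(a,a+np.pi):
        q=robot.solve_ik(pos,down(y))
        if q is not None: o.append((abs(q[5]),y))
    return min(o)[1]
def pick(k):
    M=json.load(open("m.json")); x,y,a=M[f"plane_{k}_center"]; gz=GZ[k]
    robot.command_gripper(1.0); yaw=best([x,y,.12],a)
    robot.goto([x,y,.12],down(yaw)); robot.move_l([x,y,gz],speed=.12)
    print("F",robot.current_contact_force().round(1))
    robot.command_gripper(0.0,60); robot.pause(.2)
    print("opening",robot.current_opening()*85,"ff",robot.current_finger_force(),"F",robot.current_contact_force().round(1))
    robot.move_l([x,y,gz+.005],speed=.03);robot.move_l([x,y,.13],speed=.12); robot.pause(.2)
    print("lifted",robot.current_opening()*85,"F",robot.current_contact_force().round(1),robot.current_clock())
def place(k,dx=0):
    M=json.load(open("m.json")); x,y,a=M[f"rest_{k}"]; gz=GZ[k]+.0035
    yaw=best([x,y,.13],a)
    robot.goto([x,y,.13],down(yaw)); robot.move_l([x,y,gz+.02],speed=.12); robot.move_l([x,y,gz],speed=.03); robot.pause(.2)
    print("down F",robot.current_contact_force().round(1),robot.current_eef_pos().round(4))
    o=robot.current_opening(); robot.command_gripper(min(1,o+.08)); robot.pause(.1); robot.command_gripper(min(1,o+.22))
    robot.move_l([x,y,.13],speed=.1); print("t",robot.current_clock(),"F",robot.current_contact_force().round(1))
E
python3 -c "
from h import *
pick('tiny')
im=robot.get_image('wrist');cv2.imwrite('pics/held.png',im[...,::-1])"
```

```text
F [ 0.3 -0.4  0.4]
opening 20.818158091509332 ff 59.255840521655045 F [-0.4 -0.4  4.6]
lifted 20.452948397091134 F [-0.1  0.7 -1.8] 22.3667
```

View pics/held.png

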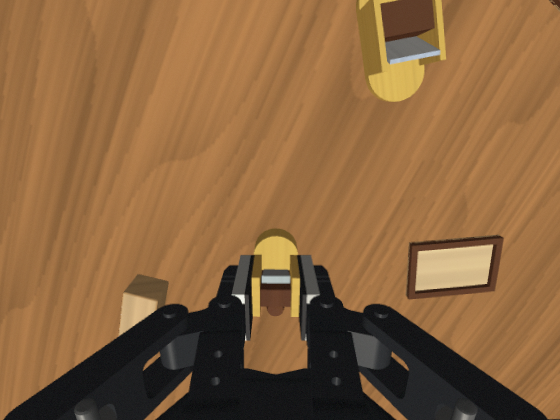

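The picture shows tiny held squarely between the pads at (275,285). I'll place it and check.

```bash
cat > chk.py <<'E'
from h import *
def check(k):
    M=json.load(open("m.json")); xy=np.array(M[f"rest_{k}"][:2]);a=M[f"rest_{k}"][2]
    b,im=measure(f"plane_{k}_center",xy,.015,True)
    if b:
        d=b[0][0]-xy; c,s=np.cos(a),np.sin(a)
        print(k,"off mm",(1000*np.array([c*d[0]+s*d[1],-s*d[0]+c*d[1]])).round(1),"dyaw",np.degrees(b[0][1]-a).round(1),b[0][2])
    else: print(k,"not found")
    return im
E
python3 -c "
from chk import *
place('tiny'); im=check('tiny'); cv2.imwrite('pics/ptiny.png',cv2.resize(im[20:240,130:430],None,fx=2,fy=2)[...,::-1])"
```

```text
down F [-2.6 -2.2  4.9] [0.5205 0.3638 0.0125]
t 28.2333 F [-0.9 -0.1 -0.7]
tiny off mm [1.1 0.9] dyaw -2.0 [23.9, 38.7]
```

View pics/ptiny.png

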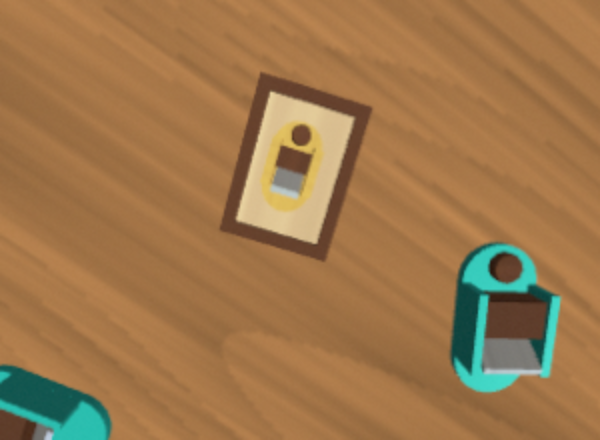

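The picture shows tiny centred and flat in its rest. Next is small, then medium, stopping if a lift looks wrong.

```bash
python3 -c "
from chk import *
for k in ('small','medium'):
    pick(k); assert abs(robot.current_opening()*85-W[k]*1000)<6
    place(k); im=check(k); cv2.imwrite(f'pics/p{k}.png',im[...,::-1])
a=[cv2.imread(f'pics/p{k}.png')[20:240,130:430] for k in('small','medium')]
cv2.imwrite('pics/psm.png',cv2.resize(np.hstack(a),None,fx=1.3,fy=1.3))"
```

```text
F [ 0.  -0.  -0.6]
opening 26.532974740041833 ff 60.426692962646484 F [-0.1  0.2  5.6]
lifted 26.937193004756786 F [-0.3  0.2 -1.6] 36.975
down F [-3.1  1.4  4.5] [ 0.6117 -0.1417  0.0146]
t 42.4083 F [0.1 0.3 1. ]
small off mm [1.3 1.1] dyaw -0.2 [30.6, 54.7]
F [-0.1  0.1  0.8]
opening 34.85976768907072 ff 61.75803780555725 F [ 0.5 -0.1  4.7]
lifted 34.61819652080106 F [ 0.3  0.1 -2.6] 48.8833
down F [-4.7 -1.7  5.6] [0.614  0.1154 0.0167]
t 54.6417 F [ 0.2 -0.8 -0.2]
medium not found
```

View pics/psm.png

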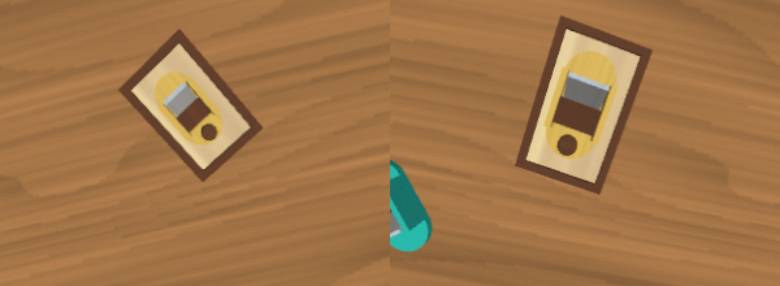

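The picture shows small and medium both centred in their rests. Now large.

```bash
python3 -c "
from chk import *
k='large'
pick(k); assert abs(robot.current_opening()*85-W[k]*1000)<6
place(k); im=check(k); cv2.imwrite('pics/plarge.png',im[20:240,130:430,::-1])
robot.goto_joints([-74.983,17.653,93.61,0,68.738,-3.994])
t=robot.get_image('top');cv2.imwrite('pics/topend.png',cv2.resize(np.hstack([t[100:330,100:480],im[10:240,130:430]]),None,fx=1.15,fy=1.15)[...,::-1]);print(robot.current_clock())"
```

```text
F [ 0.1  0.4 -0.2]
opening 43.04949888375181 ff 63.16727042198181 F [-0.3 -0.6  6.4]
lifted 43.249422478989594 F [ 0.7  0.2 -3.7] 62.8583
down F [-5.3  2.6  4.1] [ 0.5613 -0.3914  0.0189]
t 68.575 F [-0.5 -0.4  0.3]
large off mm [-1.9  1.3] dyaw 0.5 [49.0, 90.7]
70.7667
```

View pics/topend.png

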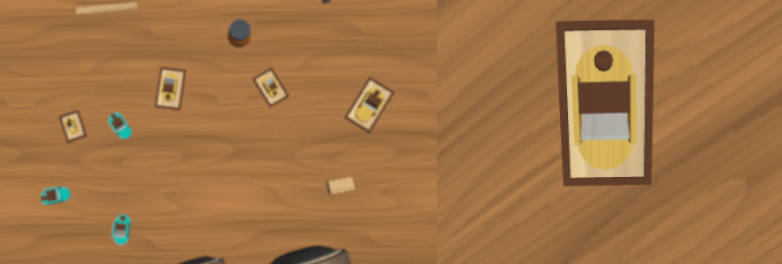

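All four planes are in their own rests. The block, jar and look-alikes are undisturbed, and the arm is clear.

```bash
python3 -c "
from bench import robot
print(robot.close_job())"
```

```text
the job is handed in; nothing more can be done
None
```

I handed the job in at about 71 s, with each of the four brass planes set down, centred and lengthwise in its own rest, and the block, jar and turquoise look-alikes left where they were; the judge's result was not shown.

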